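# Tap the electrode to the centre of the floating pad and close the contact arm

### The job

The big electrode head has been put down off-centre on the small floating pad of the electrode test dock, and it wobbles there. With light taps of the fingertips nudge it until it stands level in the middle of the pad, then push the contact arm round by its knob as far as it goes, so that its fork stands round the electrode's stem without pushing it off centre. Never grip, lift or topple the electrode, leave the other electrodes, the cup and the adapter where they are, and finish with the gripper clear.

Things in the scene. Friction and masses are not known exactly. Their poses are not given: they have to be found in the camera images.
- electrode: Big electrode head on the dock's pad, about 84 g: flat disc, radius 32.5 mm; its rim lies 0 to 8 mm above the flat underside, then it slopes up to a stem 15 mm across, top 46 mm above the underside. Origin: centre of the underside, z up the stem. The rim overhangs the pad all round; it tips off if its middle is over 16 mm from the pad's or if the rim is pressed down.
- dock: Test dock, fixed: grey keyhole-shaped housing 22 mm high: round part of radius 52 mm, and a part 58 mm wide along the dock's -y to the pivot post 85 mm from the round part's middle. Origin on the worktop under the middle of round part and pad, z up. Pad: steel disc 32 mm across on a bellows, face 42 mm above the worktop, sprung; it rocks up to 7 degrees any way and is level when loaded centrally.
- pad_center (a point): The centre of the pad's face when level, 42 mm above the worktop: where the middle of the electrode's underside belongs.
- contact_arm (a joint): Angle (rad) of the arm about the post (vertical axis at [0, -0.085] in the dock frame). 0 = home at its stop, fork (85 mm from the axis, slot 27 mm wide) round the pad's middle, arm along dock +y; positive = open: clockwise from above, at 1.57 fork along dock +x, knob along -x. Stays where left; 0.7 N at the knob moves it. Flat bar 64 to 70 mm above the worktop; post and hub up to 77 mm.
- swing_knob (a point): Top of the contact arm's knob: an upright black peg 15 mm across, from 69 to 94 mm above the worktop, on the arm's short tail 45 mm from the pivot axis, on the other side of it from the fork. This point is the centre of its top.
- electrode_1: Bystander: electrode head 55 mm across, 46 mm high, on the worktop; origin at the centre of its underside.
- electrode_2: Bystander: electrode head 45 mm across, 46 mm high, on the worktop; origin at the centre of its underside.
- electrode_3: Bystander: electrode head 35 mm across, 46 mm high, on the worktop; origin at the centre of its underside.
- electrode_4: Bystander: the smallest electrode head, 25 mm across, 46 mm high, on the worktop; origin at the centre of its underside.
- mixing_cup: Bystander: small mixing cup 69 mm across, 32 mm high; origin at the centre of its underside.
- gilt_adapter: Bystander: small stepped socket adapter, 18 mm across and 32 mm high; origin at the centre of its underside.

How it is judged (in metres and radians):
On the way:
1. the electrode stands level within 4 mm of the pad's centre, untouched, while the contact arm is still open (horizontal distance between electrode and pad_center below 0.004 m and angle between electrode's own z axis and vertical below 0.05 rad and contact force between the fingers and electrode below 0.05 N and linear speed of electrode below 0.01 m/s and value of joint contact_arm above 0.8 rad), for 0.2 s.
At the end, for the whole second after the job is handed in: the contact arm is home (within 0.06 rad of its stop) and the electrode stands at rest on the pad, level within 3 degrees and within 5 mm of the pad's centre (value of joint contact_arm below 0.06 rad and horizontal distance between electrode and pad_center below 0.005 m and angle between electrode's own z axis and vertical below 0.05 rad and z of electrode in the frame of pad_center between -0.003 and 0.003 m and linear speed of electrode below 0.01 m/s); the robot touches nothing.
It fails at once if the electrode is toppled or knocked off the pad (more than 20 degrees of tilt) (angle between electrode's own z axis and vertical above 0.35 rad).
It fails at once if the electrode is lifted off the pad (z of electrode in the frame of pad_center above 0.006 m).
It fails at once if the fingers press the electrode with more than 10 N (a grip or a hard knock) (contact force between the fingers and electrode above 10 N).
It fails at once if another electrode, the cup or the adapter is moved more than 15 mm (distance of any of electrode_1, electrode_2, electrode_3, electrode_4, mixing_cup, gilt_adapter from where it was at the start of the episode above 0.015 m).
It also fails if it takes over 51 s, if anything falls off the work surface, if the arm or the gripper's body presses on something with over 40 N, if the wrist force passes 120 N, or if a joint passes its speed limit or range.

### The arm

A 6-joint arm with a two-finger parallel gripper is mounted at the origin on a cart in front of the work surface, level with it; the furniture and walls round the work are solid. World frame = base frame: x ahead of the robot, y to its left, z up, the work surface at z = 0. Lengths are in mm, angles in rad, forces in N, time in s.
With the tool pointing down it reaches from about 400 to 925 mm from the base axis. Payload 12.5 kg.
Tool frame: the origin (TCP) lies at the very end of the fingers, on their centre line; the grasp point (between the pads) lies 19 mm behind it; z points along the fingers, y is the line along which they close (so a half turn about z gives the same grasp; the last joint's range is limited). The gripper opens to 95 mm and grips with 3 to 60 N. Pads are 20 mm wide; open, the fingers measure 119 mm over their backs; the gripper's body (75 mm by 180 mm) begins 59 mm behind the grasp point.
Start: joints at [1, 0.491, 1.559, -0, 1.092, -0.106], TCP at [280.14, 558.72, 214.661] pointing down, gripper open.
Joint ranges: [-3.1, 3.1], [-0.84, 2.19], [0.05, 2.79], [-1.13, 4.28], [0.06, 2.93], [-2.69, 2.69]. Speed limits (rad/s): [2.22, 2.22, 2.79, 3.14, 3.14, 3.14].

### API

Orientations are given as [roll, pitch, yaw] about the fixed x, y, z axes, in that order (R = Rz(yaw) Ry(pitch) Rx(roll)).
In Python, from cell import state, imaging, env, spot_in, mark_of gives the robot as it stands. The module is installed in compiled form; this text tells all that it offers.
- The arm moves only by the tool step_arm, never from a script. Its argument "increments" is a list of rows, each an object with "slide": the shift along the tool's x, y, z in m, a list of three; "roll": the turn about the tool's z in rad. A call has 1 to 5 rows; each row is the pose to reach, as a shift and turn from the pose commanded when the call began, along the tool's axes at that moment; what a row does not reach only later rows make up. A row lasts 1/8 s, in which the tool goes at most 62.5 mm and 10.7 degrees, less where a joint would pass 70% of its speed; a pose out of reach is approached as far as the arm can. A call with a gripper value outside its range is refused whole. "fingers" is the opening, from 0 (shut) to 1 (fully open), set as the call begins (left out, the last holds). The fingers move at their own pace and stop on an object; the grip force is fixed at half the most. Time passes only in rows, so rows that repeat a pose let the fingers close. It gives the time, the measured TCP pose, the force, the opening and the grip force at its end, in the units of the state.
- state(): the state, without advancing time (a new reading comes with each control period).
- imaging.read_camera(name): name is "side" or "top" or "wrist"; returns a dict with "color" (400x640x3 uint8, red, green, blue), "z_map" (400x640 float32, mm along the optical axis (not along the pixel's ray), 0 where there is no reading), "intrinsics" (3x3 intrinsics, pixels), "camera_from_world" (4x4, takes a point from world to camera coordinates). Camera axes: x right, y up, looking along -z (the intrinsics and any distortion apply to the point x, -y, -z); pixel columns grow to the right and rows downward; lengths in mm; the calibration is good to about 2 mm. A picture is of the moment at which its call begins.
- env.job_done(): hands the job in; it is judged then, once.
Trained networks look in the newest picture that a camera, given by its name, has taken for a name from the list of things; names that differ only in an ending like _2 or _b are one class to them, and where a whole thing is asked for, a point or a joint stands for the part that bears it (a point fixed in the world has none). Each returns a list of dicts, best first, with "confidence" (0 to 1); they miss things now and then, are a little off and sometimes report something else, mostly with a low value. They report only what shows in the picture. A call takes as long as a camera call.
- spot_in(camera, target): "bbox" ([left, top, right, bottom] in pixels, round what is visible of it).
- mark_of(camera, target): "uv" ([column, row] in pixels: a listed point, or the origin of a listed thing).
The state is a dict: "t": time; "joints": joint angles; "qvel": joint speeds; "tau": joint torques, N m; "eef_pos": TCP position; "tcp_rot": TCP orientation; "ft_force": force on the tool from outside, world axes, zero at the start; "moment": the same for the moment, N m; "opening": opening from 0.0 (shut) to 1.0 (fully open); "grip_force": force on a finger pad.
Only numpy, scipy, OpenCV 4.12 (cv2) and the standard library are available. Lean on these libraries where they do the work, as an engineer would, in place of code of your own. Each camera call takes 0.05 s, during which the arm holds its last target. There are 200 camera calls.

## Working session

There is one attempt and no reset: what is moved stays moved. The work goes in short steps, Python scripts to look and compute and a tool call to move; the robot and the scene stay as the last step left them, time stands still between calls to the robot, and variables do not carry over. Pictures are saved under pics/ and viewed, at most 10 in all, crops included, and the job is handed in when it is done.

Besides the shell and the picture viewer there is one more tool, called after "Call:" as name(argument=value, ...) on one line, values as JSON. step_arm: Moves the arm, as the interface text tells. Its arguments: {"type":"object","properties":{"increments":{"type":"array"},"fingers":{"type":"number"}},"required":["increments"]}

```bash
mkdir -p pics
cat > h.py <<'E'
import numpy as np, cv2
from cell import state, imaging, env, spot_in, mark_of
def ray(c,uv):
    K=np.array(c["intrinsics"]);T=np.array(c["camera_from_world"])
    d=np.array([(uv[0]-K[0,2])/K[0,0],-(uv[1]-K[1,2])/K[1,1],-1.0])
    R=T[:3,:3];o=-R.T@T[:3,3];return o,R.T@d
def atz(c,uv,z):
    o,d=ray(c,uv);return o+d*(z-o[2])/d[2]
def cloud(c):
    z=c["z_map"];v,u=np.nonzero(z>0);K=np.array(c["intrinsics"]);T=np.array(c["camera_from_world"]);Z=z[v,u]
    P=np.stack([(u-K[0,2])/K[0,0]*Z,-(v-K[1,2])/K[1,1]*Z,-Z],1)
    return (P-T[:3,3])@T[:3,:3],u,v
def save(c,n): cv2.imwrite("pics/"+n,cv2.cvtColor(c["color"],cv2.COLOR_RGB2BGR))
E
python3 - <<'E'
from h import *
np.set_printoptions(precision=1,suppress=True)
s=state();print(s['t'],s['eef_pos'],s['tcp_rot'],s['ft_force'],s['opening'])
for cam in("top","side"):
    c=imaging.read_camera(cam);save(c,cam+"0.png")
    print(cam,np.array(c["intrinsics"])[0],ray(c,(320,200)))
    for t,z in(("electrode",42),("dock",0),("swing_knob",94),("pad_center",42),("mixing_cup",0),("gilt_adapter",0)):
        for m in mark_of(cam,t)[:6]: print(t,np.round(m["uv"]),round(m["confidence"],2),atz(c,m["uv"],z))
a=cv2.imread("pics/top0.png");b=cv2.imread("pics/side0.png")
E
```

```text
0.0 [280.  558.5 214.1] [-3.1 -0.   2.7] [-0.1 -0.1 -0.3] 1.0020285472785335
top [453.3   0.  317.4] (array([ 363.5,  113.2, 1058.3]), array([ 0.2, -0. , -1. ]))
electrode [347. 202.] 0.89 [535.1  47.6  42. ]
electrode [237. 256.] 0.84 [413.6 294.2  42. ]
electrode [238. 224.] 0.67 [485.1 295.1  42. ]
electrode [240. 194.] 0.65 [554.6 292.5  42. ]
electrode [352. 160.] 0.58 [632.5  35.   42. ]
dock [340. 204.] 0.66 [536.6  60.6   0. ]
swing_knob [397. 201.] 0.88 [527.6 -56.1  94. ]
pad_center [374. 150.] 0.72 [655.  -15.7  42. ]
pad_center [345. 203.] 0.64 [531.7  52.9  42. ]
mixing_cup [373. 149.] 0.7 [670.  -19.1   0. ]
mixing_cup [242. 194.] 0.17 [562. 294.   0.]
gilt_adapter [414. 178.] 0.52 [ 597.6 -115.     0. ]
gilt_adapter [341. 206.] 0.3 [531.   59.9   0. ]
side [477.1   0.  318.2] (array([ 182.7, -749.8,  696.6]), array([ 0.3,  0.7, -0.6]))
electrode [318. 214.] 0.75 [524.   43.7  42. ]
electrode [269. 174.] 0.61 [474.2 247.9  42. ]
electrode [246. 184.] 0.52 [407.9 227.3  42. ]
electrode [364. 220.] 0.52 [610.1 -14.2  42. ]
electrode [293. 173.] 0.45 [533.2 229.6  42. ]
dock [320. 228.] 0.94 [530.4  45.7   0. ]
swing_knob [338. 224.] 0.8 [522.1 -66.3  94. ]
pad_center [321. 211.] 0.97 [536.6  52.8  42. ]
mixing_cup [385. 229.] 0.97 [667.9 -18.2   0. ]
```

View pics/top0.png

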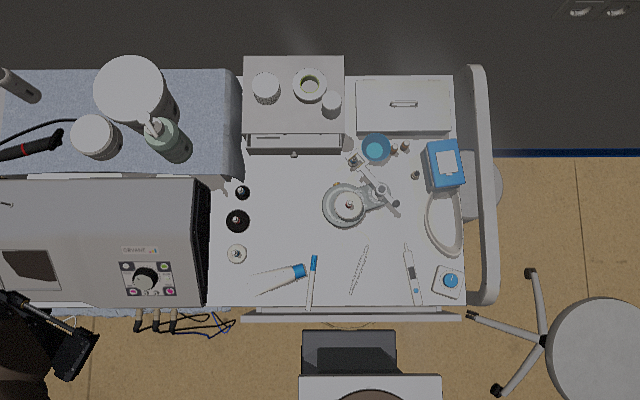

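View pics/side0.png

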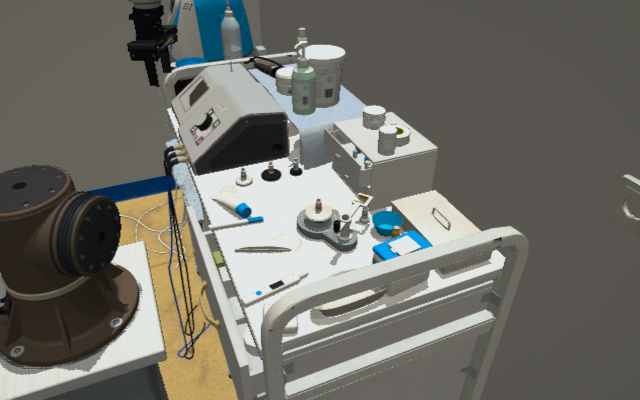

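The top view shows the dock with its electrode near (347,204), the fork near (355,160), the knob near (397,203), and the cup at (375,149). The instrument box on the left has to be crossed from above.

```bash
cat >> h.py <<'E'
from scipy.spatial.transform import Rotation as Ro
def slide(p,s=None):
    s=s or state(); R=Ro.from_euler('xyz',s['tcp_rot']).as_matrix()
    return np.round(R.T@(np.array(p)-s['eef_pos'])/1000,4)
E
python3 - <<'E'
from h import *
np.set_printoptions(precision=3,suppress=True)
s=state();print(s['tcp_rot'],slide([440,50,400]),slide([280,558,400]))
c=imaging.read_camera("top");P,u,v=cloud(c)
print("box max z", P[(P[:,1]>300)&(P[:,0]>250)&(P[:,0]<650)&(P[:,1]<800),2].max())
m=(abs(P[:,0]-560)<120)&(abs(P[:,1]-20)<150)
for lo,hi in((15,30),(44,52),(60,73),(74,80),(84,100)):
    k=m&(P[:,2]>lo)&(P[:,2]<hi);print(lo,k.sum(),P[k].mean(0),P[k].min(0),P[k].max(0))
i=c["color"][120:240,290:450];cv2.imwrite("pics/crop1.png",cv2.resize(i[:,:,::-1],None,fx=5,fy=5,interpolation=cv2.INTER_CUBIC))
E
```

```text
[3.142 0.    2.677] [-0.371 -0.383 -0.185] [-0.    -0.001 -0.185]
box max z 597.9440196915152
15 1525 [551.434  27.629  22.727] [ 479.893 -129.997   15.014] [679.178 104.631  29.995]
44 361 [540.652  32.471  49.408] [ 496.139 -129.267   44.065] [678.85   77.737  51.983]
60 407 [594.663   0.724  69.767] [ 519.454 -129.801   60.701] [678.021 137.92   72.964]
74 528 [647.148  94.533  76.844] [ 519.065 -128.961   74.017] [679.99  169.368  79.979]
84 155 [600.991  57.743  92.135] [ 516.776 -129.634   84.607] [679.24  161.832  99.694]
```

View pics/crop1.png

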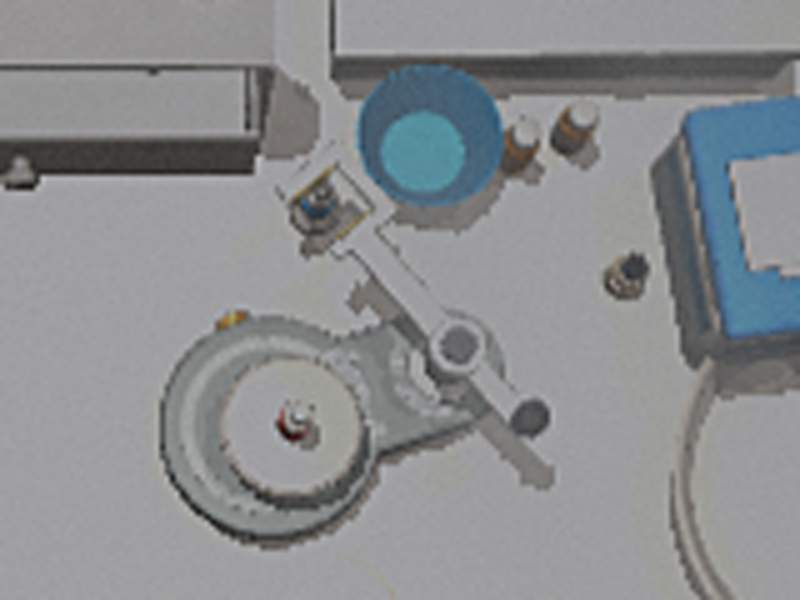

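The crop shows the post at full-frame (382,188), the knob at (396,203), and the disc centred near (348,205). A small electrode sits below the open fork at about (353,160).

Call:
step_arm(increments=[{"slide": [0,0,-0.06]},{"slide": [0,0,-0.12]},{"slide": [0,0,-0.185]},{"slide": [0,-0.03,-0.185]},{"slide": [-0.04,-0.08,-0.185]}], fingers=0)

```text
invalid input at $.increments[0]: expected keys slide, roll
```

Call:
step_arm(increments=[{"slide": [-0.04,-0.04,0]},{"slide": [-0.08,-0.08,0]},{"slide": [-0.12,-0.12,0]},{"slide": [-0.16,-0.16,0]},{"slide": [-0.2,-0.2,0]}])

```text
invalid input at $.increments[0]: expected keys slide, roll
```

Call:
step_arm(increments=[{"slide": [-0.04,-0.04,0.02]},{"slide": [-0.08,-0.08,0.06]},{"slide": [-0.12,-0.1,0.1]},{"slide": [-0.13,-0.103,0.14]},{"slide": [-0.13,-0.103,0.14]}])

```text
invalid input at $.increments[0]: expected keys slide, roll
```

Run:
```python
from h import *
np.set_printoptions(precision=2,suppress=True)
s=state();print(s['t'],s['eef_pos'],s['tcp_rot'],s['joints'])
c=imaging.read_camera("wrist");save(c,"w1.png")
print(c["intrinsics"],ray(c,(320,200)))
for t,z in(("electrode",42),("dock",0),("swing_knob",94),("pad_center",42)):
    for m in mark_of("wrist",t)[:3]: print(t,np.round(m["uv"]),round(m["confidence"],2),atz(c,m["uv"],z))
```

```text
0.75 [280.13 558.71 214.67] [ 3.14 -0.    2.68] [ 1.    0.49  1.56  0.    1.09 -0.11]
[[287.4    0.   316.48]
 [  0.   287.4  199.37]
 [  0.     0.     1.  ]] (array([220.76, 588.76, 386.87]), array([ 0.22, -0.09, -0.97]))
```

View pics/w1.png

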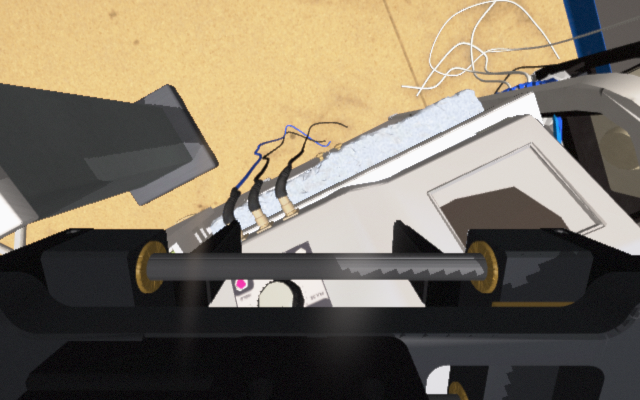

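The move was refused because "roll" is required. The wrist camera sits on the tool's +x side and looks past the fingers, so the picture shows only the start area. I'll repeat the move.

Call:
step_arm(increments=[{"slide": [0,0,-0.06],"roll": 0},{"slide": [0,0,-0.12],"roll": 0},{"slide": [0,0,-0.185],"roll": 0},{"slide": [0,-0.03,-0.185],"roll": 0},{"slide": [-0.04,-0.08,-0.185],"roll": 0}], fingers=0)

```text
t: 1.62
eef_pos: [278.8, 470.8, 399.8]
tcp_rot: [3.141, -0.0, 2.68]
ft_force: [1.2, -1.3, 0.6]
opening: 0.534
grip_force: 0.0
```

Call:
step_arm(increments=[{"slide": [-0.04,-0.04,0],"roll": 0},{"slide": [-0.08,-0.08,0],"roll": 0},{"slide": [-0.12,-0.12,0],"roll": 0},{"slide": [-0.16,-0.16,0],"roll": 0},{"slide": [-0.2,-0.2,0],"roll": 0}])

```text
t: 2.25
eef_pos: [369.0, 200.6, 399.9]
tcp_rot: [3.141, 0.001, 2.677]
ft_force: [0.6, 0.1, -0.6]
opening: 0.029
grip_force: 0.0
```

Call:
step_arm(increments=[{"slide": [-0.04,-0.04,0.02],"roll": 0},{"slide": [-0.08,-0.08,0.06],"roll": 0},{"slide": [-0.12,-0.1,0.1],"roll": 0},{"slide": [-0.13,-0.103,0.14],"roll": 0},{"slide": [-0.13,-0.103,0.14],"roll": 0}])

```text
t: 2.88
eef_pos: [438.1, 51.3, 257.9]
tcp_rot: [-3.14, -0.005, 2.675]
ft_force: [-0.4, -1.0, 1.3]
opening: 0.002
grip_force: 0.0
```

Run:
```python
from h import *
np.set_printoptions(precision=2,suppress=True)
s=state();print(s['t'],s['eef_pos'],s['tcp_rot'],s['joints'],s['opening'])
c=imaging.read_camera("wrist");save(c,"w2.png")
print(ray(c,(320,200)))
for t,z in(("electrode",42),("dock",0),("swing_knob",94),("pad_center",42)):
    for m in mark_of("wrist",t)[:3]: print(t,np.round(m["uv"]),round(m["confidence"],2),atz(c,m["uv"],z))
```

```text
2.875 [438.14  51.35 257.86] [-3.14 -0.    2.67] [-0.03  0.18  1.92  0.    1.05 -1.14] 0.001525008214291439
(array([379.68,  81.48, 430.36]), array([ 0.21, -0.1 , -0.97]))
electrode [473.  85.] 0.76 [417.78 283.66  42.  ]
electrode [498. 180.] 0.73 [547.86 272.89  42.  ]
electrode [491. 136.] 0.63 [488.55 283.75  42.  ]
dock [344. 228.] 0.9 [531.28  53.63   0.  ]
```

View pics/w2.png

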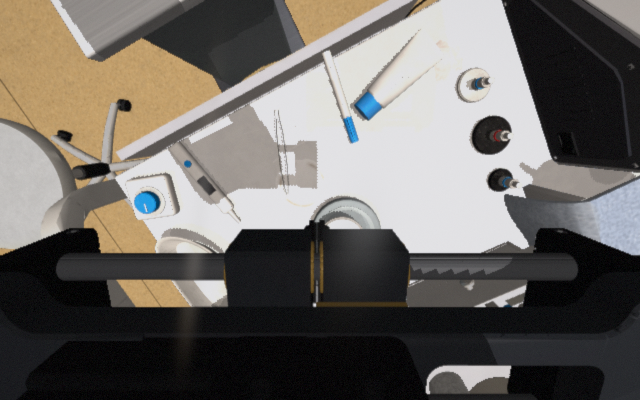

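Tool +x is toward the top of the wrist image. The dock, at about (345,210), is half hidden by the gripper. I'll turn the tool to yaw 0 so the camera looks back at the dock from beyond it.

Call:
step_arm(increments=[{"slide": [0,0,0],"roll": 0.18},{"slide": [0,0,0],"roll": 0.36},{"slide": [0,0,0],"roll": 0.54},{"slide": [0,0,0],"roll": 0.72},{"slide": [0,0,0],"roll": 0.9}])

```text
t: 3.75
eef_pos: [439.0, 52.6, 261.0]
tcp_rot: [3.139, 0.0, 1.772]
ft_force: [0.1, 1.5, 1.4]
opening: 0.003
grip_force: 0.0
```

Call:
step_arm(increments=[{"slide": [0,0,0],"roll": 0.18},{"slide": [0,0,0],"roll": 0.36},{"slide": [0,0,0],"roll": 0.54},{"slide": [0,0,0],"roll": 0.72},{"slide": [0,0,0],"roll": 0.9}])

```text
t: 4.38
eef_pos: [439.0, 52.6, 261.0]
tcp_rot: [3.14, -0.002, 0.872]
ft_force: [-0.3, -0.2, 0.6]
opening: 0.004
grip_force: 0.0
```

Call:
step_arm(increments=[{"slide": [0,0,0],"roll": 0.18},{"slide": [0,0,0],"roll": 0.36},{"slide": [0,0,0],"roll": 0.54},{"slide": [0,0,0],"roll": 0.72},{"slide": [0,0,0],"roll": 0.877}])

```text
t: 5.0
eef_pos: [439.0, 52.6, 260.9]
tcp_rot: [-3.142, -0.002, -0.005]
ft_force: [0.1, 0.3, 0.2]
opening: 0.007
grip_force: 0.0
```

Run:
```python
from h import *
np.set_printoptions(precision=2,suppress=True)
s=state();print(s['t'],s['eef_pos'],s['tcp_rot'],s['joints'],s['opening'])
c=imaging.read_camera("wrist");save(c,"w3.png");np.savez("w3.npz",**{k:c[k] for k in c})
print(ray(c,(320,200)))
for t,z in(("electrode",42),("dock",0),("swing_knob",94),("pad_center",42)):
    for m in mark_of("wrist",t)[:3]: print(t,np.round(m["uv"]),round(m["confidence"],2),atz(c,m["uv"],z))
```

```text
5.0 [438.99  52.61 260.95] [-3.14 -0.   -0.  ] [-0.03  0.17  1.92  0.    1.05  1.54] 0.006637698039144606
(array([503.61,  52.91, 433.31]), array([-0.24, -0.01, -0.97]))
electrode [146. 137.] 0.97 [496.22 280.58  42.  ]
electrode [323. 111.] 0.87 [527.94  44.07  42.  ]
electrode [330.  27.] 0.77 [626.76  35.61  42.  ]
swing_knob [412. 111.] 0.81 [524.8  -55.47  94.  ]
```

View pics/w3.png

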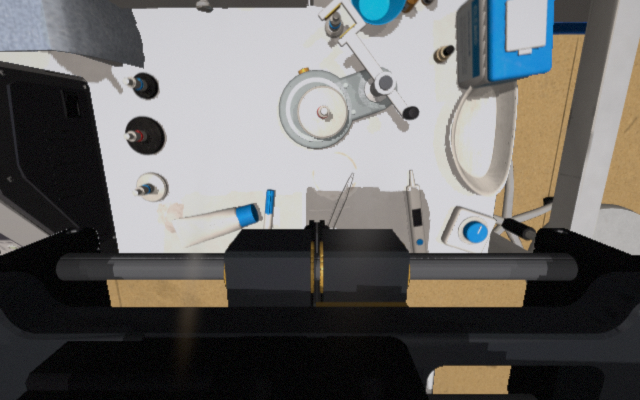

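The wrist picture now shows the dock clearly: disc centre near (323,111), post (383,84), knob (411,113), fork (340,20), and the housing's round part centred near (317,111). Next I fit circles from the depth data.

```bash
cat >> h.py <<'E'
from scipy.optimize import least_squares
def fitc(P,c0,R,iters=3):
    # circle of known radius from boundary points (outermost per angle)
    c=np.array(c0,float)
    for _ in range(iters):
        d=P[:,:2]-c;a=np.arctan2(d[:,1],d[:,0]);r=np.hypot(*d.T)
        b=np.floor((a+np.pi)/(2*np.pi)*60).astype(int)
        B=np.array([P[b==i][np.argmax(r[b==i]),:2] for i in range(60) if (b==i).any()])
        s=least_squares(lambda x:np.hypot(B[:,0]-x[0],B[:,1]-x[1])-R,c,loss='soft_l1',f_scale=1.0)
        c=s.x
    return c,np.median(abs(s.fun)),len(B)
def measure(c,e0=(530,46),d0=(532,53)):
    P,u,v=cloud(c);q=lambda c0,r:np.hypot(P[:,0]-c0[0],P[:,1]-c0[1])<r
    h=P[q(d0,62)&(P[:,2]>17)&(P[:,2]<27)]
    e=P[q(e0,40)&(P[:,2]>38)&(P[:,2]<62)]
    st=P[q(e0,22)&(P[:,2]>80)]
    k=P[q(d0,140)&(P[:,2]>86)&(P[:,1]<d0[1]-60)]
    print("house",fitc(h,d0,52),len(h),"meanz",h[:,2].mean())
    print("disc",fitc(e,e0,32.5),len(e))
    f=e[(np.hypot(e[:,0]-e0[0],e[:,1]-e0[1])<36)&(e[:,2]<56)]
    print("stem",st.mean(0) if len(st) else None,len(st),"knob",k.mean(0) if len(k) else None,len(k))
    return P,u,v
E
python3 - <<'E'
from h import *
np.set_printoptions(precision=2,suppress=True)
c=dict(np.load("w3.npz"));P,u,v=measure(c)
for n,uv in(("post",(383,84)),("knob",(411,113)),("fork",(340,20))):
    z={"post":77,"knob":94,"fork":70}[n];print(n,atz(c,uv,z),c["z_map"][uv[1],uv[0]])
# colour-based contours: project circles
K=c["intrinsics"];T=c["camera_from_world"]
def pr(p):
    q=T[:3,:3]@p+T[:3,3];return K[0,0]*q[0]/-q[2]+K[0,2],-K[1,1]*q[1]/-q[2]*1+K[1,2]
i=cv2.resize(c["color"][40:170,250:430][:,:,::-1],None,fx=4,fy=4,interpolation=cv2.INTER_CUBIC)
cv2.imwrite("pics/c3.png",i)
E
```

```text
house (array([531.41,  52.83]), np.float64(0.8518785525641093), 60) 2984 meanz 24.216465638892466
disc (array([526.24,  46.13]), np.float64(0.34492453056816075), 60) 1978
stem [525.69  45.51  84.83] 90 knob [458.78 -16.06 363.07] 12916
post [555.87 -24.53  77.  ] 332.0134
knob [522.42 -54.06  94.  ] 322.97937
fork [625.02  25.93  70.  ] 378.84143
```

View pics/c3.png

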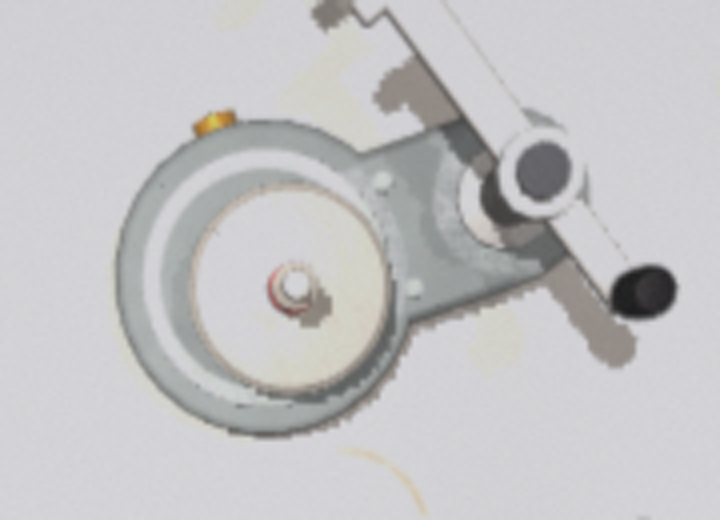

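The fit puts the electrode about (−5, −7) mm from the dock centre. I'll push along u=(0.61,0.79), with the tool's x axis along u (yaw 0.91) so the camera sits over the electrode.

Call:
step_arm(increments=[{"slide": [0.01,0.01,0.03],"roll": -0.18},{"slide": [0.02,0.02,0.07],"roll": -0.36},{"slide": [0.03,0.035,0.11],"roll": -0.54},{"slide": [0.045,0.054,0.14],"roll": -0.73},{"slide": [0.05,0.054,0.16],"roll": -0.91}])

```text
t: 5.88
eef_pos: [489.5, -2.9, 98.4]
tcp_rot: [-3.141, 0.0, 0.918]
ft_force: [-0.9, 0.4, 0.8]
opening: 0.003
grip_force: 0.0
```

Run:
```python
from h import *
np.set_printoptions(precision=2,suppress=True)
s=state();print(s['t'],s['eef_pos'],s['tcp_rot'])
c=imaging.read_camera("wrist");save(c,"w4.png");np.savez("w4.npz",**{k:c[k] for k in c})
P,u,v=measure(c)
def sec(P):
    d=P[:,:2]-[531.4,52.8];return P[(d@[.305,-.952])<15]
h=P[(np.hypot(P[:,0]-531,P[:,1]-53)<62)&(P[:,2]>17)&(P[:,2]<27)]
print("house sector",fitc(sec(h),(531,53),52))
c3=dict(np.load("w3.npz"));Q,_,_=cloud(c3);h=Q[(np.hypot(Q[:,0]-531,Q[:,1]-53)<62)&(Q[:,2]>17)&(Q[:,2]<27)]
print("house sector w3",fitc(sec(h),(531,53),52), "post",atz(c3,(385.75,82),77))
for t in("electrode","pad_center","swing_knob"):
  for m in mark_of("wrist",t)[:2]: print(t,m["uv"],m["confidence"],atz(c,m["uv"],94 if t[0]=="s" else 42))
```

```text
5.875 [489.45  -2.86  98.39] [-3.14  0.    0.92]
house (array([531.58,  52.87]), np.float64(0.7717834775727184), 60) 7343 meanz 24.24841754089701
disc (array([526.49,  46.  ]), np.float64(0.21520365398911778), 60) 5598
stem [526.08  45.36  85.19] 290 knob [549.63 -23.76 207.44] 22210
house sector (array([531.48,  53.38]), np.float64(0.398096151268156), 39)
house sector w3 (array([531.35,  53.38]), np.float64(0.35838570775325707), 39) post [558.03 -27.61  77.  ]
electrode [431.7, 65.4] 0.95 [623.95  35.07  42.  ]
electrode [317.4, 137.6] 0.85 [525.7   44.87  42.  ]
```

View pics/w4.png

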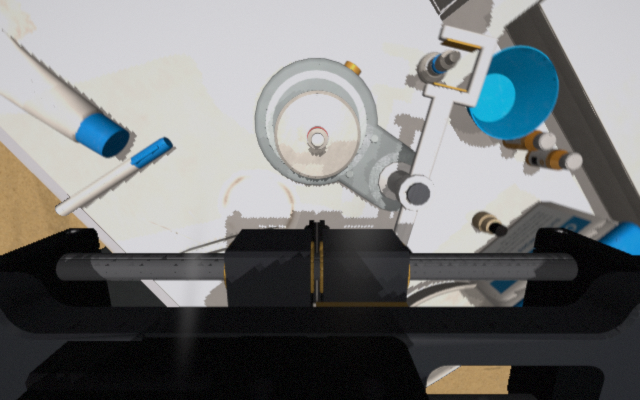

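The picture agrees: disc centre (317,138) lies in line with the fingers, and the fork is open. The electrode offset is about (−5.1, −7.4) mm. Now I descend beside it and push gently.

Call:
step_arm(increments=[{"slide": [0,0,0.03],"roll": 0},{"slide": [0,0,0.0605],"roll": 0},{"slide": [0.006,0,0.0605],"roll": 0},{"slide": [0.012,0,0.0605],"roll": 0},{"slide": [0.015,0,0.0605],"roll": 0}])

```text
t: 6.7
eef_pos: [499.0, 10.3, 40.5]
tcp_rot: [3.14, -0.001, 0.91]
ft_force: [1.0, 0.3, -0.7]
opening: 0.003
grip_force: 0.0
```

Call:
step_arm(increments=[{"slide": [0.0015,0,0],"roll": 0},{"slide": [0.003,0,0],"roll": 0},{"slide": [0.0045,0,0],"roll": 0},{"slide": [0.006,0,0],"roll": 0},{"slide": [0.0075,0,0],"roll": 0}])

```text
t: 7.32
eef_pos: [502.7, 15.8, 39.1]
tcp_rot: [-3.141, 0.0, 0.91]
ft_force: [-0.5, -0.3, 0.2]
opening: 0.004
grip_force: 0.5
```

```bash
cat > m.py <<'E'
from h import *
np.set_printoptions(precision=2,suppress=True)
s=state();print(s['t'],s['eef_pos'],s['tcp_rot'],s['ft_force'])
c=imaging.read_camera("wrist");save(c,"wl.png");np.savez("wl.npz",**{k:c[k] for k in c})
P,u,v=measure(c,(529,49))
h=P[(np.hypot(P[:,0]-531,P[:,1]-53)<62)&(P[:,2]>17)&(P[:,2]<27)]
d=h[:,:2]-[531.4,53.4];h=h[(d@[.305,-.952])<15];print("house sector",fitc(h,(531,53),52))
E
python3 m.py
```

```text
7.325 [502.71  15.77  39.1 ] [-3.14  0.    0.91] [-0.46 -0.33  0.19]
house (array([532.  ,  53.17]), np.float64(0.9718171570399434), 59) 10546 meanz 24.190516030920268
disc (array([529.56,  49.89]), np.float64(0.15538358589649803), 60) 9515
stem [520.88  38.52 148.18] 18132 knob [557.02 -22.41 141.72] 7059
house sector (array([531.72,  53.66]), np.float64(0.5165731562929992), 39)
```

It moved as expected, with 4 mm left. I'll push that and back off.

Call:
step_arm(increments=[{"slide": [0.001,0,0],"roll": 0},{"slide": [0.002,0,0],"roll": 0},{"slide": [0.003,0,0],"roll": 0},{"slide": [0.0038,0,0],"roll": 0},{"slide": [0.0038,0,0],"roll": 0}])

```text
t: 8.0
eef_pos: [505.1, 18.8, 39.1]
tcp_rot: [3.142, -0.0, 0.91]
ft_force: [-1.2, -1.0, 1.0]
opening: 0.003
grip_force: 0.4
```

Call:
step_arm(increments=[{"slide": [-0.005,0,0],"roll": 0},{"slide": [-0.015,0,0],"roll": 0},{"slide": [-0.025,0,0],"roll": 0},{"slide": [-0.025,0,-0.03],"roll": 0},{"slide": [-0.025,0,-0.06],"roll": 0}])

```text
t: 8.62
eef_pos: [489.1, -1.6, 99.7]
tcp_rot: [-3.141, 0.0, 0.909]
ft_force: [-0.3, -0.7, 0.5]
opening: 0.006
grip_force: 0.0
```

```bash
python3 m.py
python3 - <<'E'
import cv2
i=cv2.imread("pics/wl.png")[:230,180:520];cv2.imwrite("pics/c5.png",cv2.resize(i,None,fx=2.3,fy=2.3))
E
```

```text
8.625 [489.05  -1.6   99.66] [-3.14  0.    0.91] [-0.31 -0.72  0.53]
house (array([531.45,  52.85]), np.float64(0.6919921482100975), 60) 7060 meanz 24.140503230318664
disc (array([532.6 ,  53.82]), np.float64(0.197394980179741), 60) 5740
stem [532.81  53.72  85.03] 318 knob [549.51 -23.43 208.56] 21700
house sector (array([531.5 ,  53.51]), np.float64(0.26224544294488084), 39)
```

View pics/c5.png

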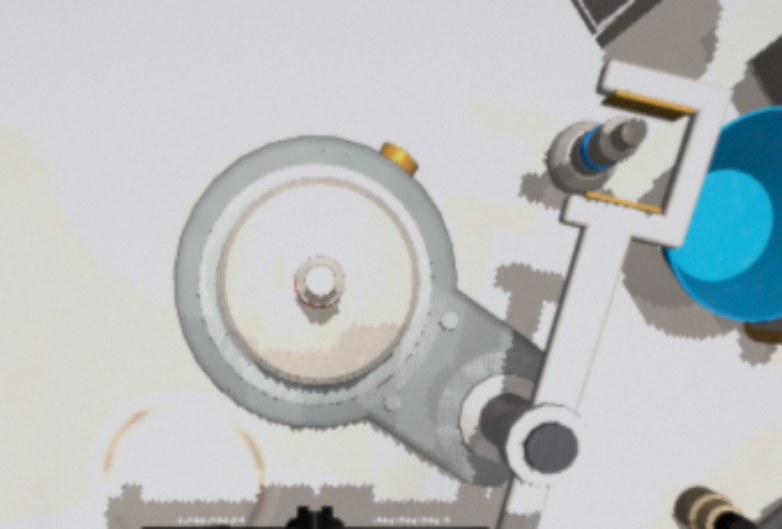

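The electrode is now about 1.1 mm from the centre and level, and the fork is open at upper right. Next is the knob: the knob sits at about −139° round the post and home is −72°, so it has about 1.18 rad to go. I'll compute the waypoints.

```bash
cat > k.py <<'E'
from h import *
np.set_printoptions(precision=4,suppress=True)
post=np.array([558,-27.6]);D=np.array([531.5,53.45]);hd=(post-D)/np.hypot(*(post-D));h0=np.arctan2(hd[1],hd[0])
def wp(q,back,z):
    th=h0-q;k=post+45*np.array([np.cos(th),np.sin(th)]);t=np.array([-np.sin(th),np.cos(th)])
    return np.r_[k-back*t,z],np.arctan2(t[1],t[0])
def row(q,back,z,s):
    p,y=wp(q,back,z);print(q,p,'yaw',round(y,3),'slide',slide(p,s),'roll',round(s['tcp_rot'][2]-y,3))
E
python3 - <<'E'
from k import *
c=dict(np.load("w3.npz"))
for uv in((412,111),(413.75,112.5)):
    p=atz(c,uv,94);d=p[:2]-post;print(p,np.hypot(*d),h0-np.arctan2(d[1],d[0]))
s=state();row(1.18,42,100,s);row(1.18,42,76,s)
E
```

```text
[524.5863 -55.0348  94.    ] 43.23357654469211 1.1993441798663251
[522.9509 -57.134   94.    ] 45.8333609067724 1.186589035750744
1.18 [496.5051 -24.8844 100.    ] yaw -0.864 slide [-0.0146  0.019   0.003 ] roll 1.773
1.18 [496.5051 -24.8844  76.    ] yaw -0.864 slide [-0.0147  0.019   0.027 ] roll 1.773
```

Call:
step_arm(increments=[{"slide": [-0.005,0.006,0],"roll": 0.18},{"slide": [-0.01,0.012,0],"roll": 0.36},{"slide": [-0.0145,0.019,0],"roll": 0.54},{"slide": [-0.0145,0.019,0],"roll": 0.72},{"slide": [-0.0145,0.019,0],"roll": 0.9}])

```text
t: 9.3
eef_pos: [495.4, -24.7, 99.0]
tcp_rot: [-3.141, 0.0, 0.003]
ft_force: [-0.2, 0.5, -0.2]
opening: 0.004
grip_force: 0.0
```

Call:
step_arm(increments=[{"slide": [0,0,0],"roll": 0.18},{"slide": [0,0,0],"roll": 0.36},{"slide": [0,0,0.01],"roll": 0.54},{"slide": [0,0,0.02],"roll": 0.72},{"slide": [0,0,0.0245],"roll": 0.873}])

```text
t: 9.93
eef_pos: [495.2, -24.5, 74.1]
tcp_rot: [3.141, 0.001, -0.869]
ft_force: [0.1, -0.6, 0.4]
opening: 0.007
grip_force: 0.0
```

Run:
```python
from k import *
s=state();print(s['t'],s['eef_pos'],s['tcp_rot'],s['joints'][5])
for q,b in((1.19,24),(1.19,17.5),(1.1,17.5),(1.0,17.5),(.9,17.5)):row(q,b,76,s)
c=imaging.read_camera("wrist");P,u,v=cloud(c)
m=(P[:,2]>86)&(P[:,2]<100)&(np.hypot(P[:,0]-524,P[:,1]+56)<18);print("knob",P[m].mean(0),m.sum())
```

```text
9.925 [495.205  -24.5148  74.0532] [ 3.1412  0.0006 -0.869 ] 2.2568921079710518
1.19 [508.0871 -38.0739  76.    ] yaw -0.874 slide [ 0.0187 -0.0011 -0.002 ] roll 0.005
1.19 [512.2586 -43.0587  76.    ] yaw -0.874 slide [ 0.0252 -0.0011 -0.002 ] roll 0.005
1.1 [513.8331 -47.1073  76.    ] yaw -0.784 slide [ 0.0293  0.0004 -0.002 ] roll -0.085
1.0 [516.0012 -51.4192  76.    ] yaw -0.684 slide [ 0.034   0.0015 -0.002 ] roll -0.185
0.9 [518.589  -55.4931  76.    ] yaw -0.584 slide [ 0.0388  0.0021 -0.002 ] roll -0.285
knob [523.9347 -56.2495  95.3696] 601
```

Call:
step_arm(increments=[{"slide": [0.012,-0.001,-0.002],"roll": 0},{"slide": [0.0225,-0.001,-0.002],"roll": 0},{"slide": [0.0293,0.0004,-0.002],"roll": -0.085},{"slide": [0.034,0.0015,-0.002],"roll": -0.185},{"slide": [0.0388,0.002,-0.002],"roll": -0.285}])

```text
t: 10.6
eef_pos: [519.9, -55.7, 76.8]
tcp_rot: [-3.141, -0.0, -0.573]
ft_force: [0.5, 1.7, -0.1]
opening: 0.003
grip_force: 0.4
```

Run:
```python
from k import *
s=state();print(s['t'],s['eef_pos'],s['tcp_rot'],s['ft_force'])
for q in(.8,.7,.6,.5,.4):row(q,17.5,76,s)
c=imaging.read_camera("wrist");P,u,v=cloud(c);save(c,"w6.png")
for n,cc,r,z in(("knob",(530,-65),22,88),):
    m=(P[:,2]>z)&(P[:,2]<100)&(np.hypot(P[:,0]-cc[0],P[:,1]-cc[1])<r);print(n,P[m].mean(0),m.sum())
```

```text
10.6 [519.8812 -55.6641  76.8195] [-3.1414 -0.0002 -0.5732] [ 0.461  1.666 -0.066]
0.8 [521.5706 -59.2883  76.    ] yaw -0.484 slide [0.0034 0.0021 0.0008] roll -0.089
0.7 [524.9161 -62.7668  76.    ] yaw -0.384 slide [0.0081 0.0032 0.0008] roll -0.189
0.6 [528.5922 -65.894   76.    ] yaw -0.284 slide [0.0129 0.0039 0.0008] roll -0.289
0.5 [532.5621 -68.6386  76.    ] yaw -0.184 slide [0.0177 0.004  0.0008] roll -0.389
0.4 [536.7863 -70.9731  76.    ] yaw -0.084 slide [0.0225 0.0037 0.0008] roll -0.489
knob [534.7784 -65.263   94.9997] 654
```

Contact is made and the arm is following at q≈0.88. I'll continue.

Call:
step_arm(increments=[{"slide": [0.0034,0.002,0],"roll": -0.089},{"slide": [0.008,0.003,0],"roll": -0.189},{"slide": [0.0129,0.0039,0],"roll": -0.289},{"slide": [0.0177,0.004,0],"roll": -0.389},{"slide": [0.0225,0.0037,0],"roll": -0.489}])

```text
t: 11.28
eef_pos: [536.6, -70.9, 76.8]
tcp_rot: [3.142, -0.0, -0.086]
ft_force: [-0.4, -0.0, 0.5]
opening: 0.007
grip_force: 0.4
```

Run:
```python
from k import *
s=state();print(s['t'],s['eef_pos'],s['tcp_rot'],s['ft_force'])
for q in(.33,.26,.2,.14,.1):row(q,17.5,76,s)
c=imaging.read_camera("wrist");P,u,v=cloud(c)
m=(P[:,2]>88)&(P[:,2]<100)&(np.hypot(P[:,0]-554,P[:,1]+72)<20);p=P[m].mean(0)-[*post,0];print(p+[*post,0],h0-np.arctan2(p[1],p[0]))
```

```text
11.275 [536.5635 -70.8538  76.7597] [ 3.1416 -0.0001 -0.0862] [-0.4458 -0.0309  0.5025]
0.33 [539.8718 -72.3506  76.    ] yaw -0.014 slide [0.0034 0.0012 0.0008] roll -0.072
0.26 [543.0462 -73.509   76.    ] yaw 0.056 slide [0.0067 0.0021 0.0008] roll -0.142
0.2 [545.826  -74.3231  76.    ] yaw 0.116 slide [0.0095 0.0027 0.0008] roll -0.202
0.14 [548.6496 -74.969   76.    ] yaw 0.176 slide [0.0124 0.0031 0.0008] roll -0.262
0.1 [550.5514 -75.305   76.    ] yaw 0.216 slide [0.0143 0.0032 0.0008] roll -0.302
[554.4828 -71.7382  94.9525] 0.39552148070681814
```

Call:
step_arm(increments=[{"slide": [0.0034,0.0012,0],"roll": -0.072},{"slide": [0.0067,0.0021,0],"roll": -0.142},{"slide": [0.0095,0.0027,0],"roll": -0.202},{"slide": [0.0124,0.003,0],"roll": -0.262},{"slide": [0.0143,0.0032,0],"roll": -0.302}])

```text
t: 11.95
eef_pos: [550.4, -75.2, 76.7]
tcp_rot: [3.141, -0.0, 0.212]
ft_force: [-0.5, -1.1, -0.3]
opening: 0.006
grip_force: 0.4
```

Run:
```python
from k import *
s=state();print(s['t'],s['eef_pos'],s['tcp_rot'],s['ft_force'])
for q in(.08,.06,.04,.02,0,-.02):row(q,17.5,76,s)
c=imaging.read_camera("wrist");P,u,v=cloud(c)
m=(P[:,2]>88)&(P[:,2]<100)&(np.hypot(P[:,0]-568,P[:,1]+73)<20);p=P[m].mean(0)-[*post,0];print(p+[*post,0],h0-np.arctan2(p[1],p[0]))
```

```text
11.95 [550.4439 -75.1796  76.7225] [ 3.1415 -0.0002  0.2124] [-0.4885 -1.1193 -0.3142]
0.08 [551.5069 -75.4444  76.    ] yaw 0.236 slide [0.001  0.0005 0.0007] roll -0.024
0.06 [552.465  -75.5647  76.    ] yaw 0.256 slide [0.0019 0.0008 0.0007] roll -0.044
0.04 [553.4254 -75.6658  76.    ] yaw 0.276 slide [0.0028 0.0011 0.0007] roll -0.064
0.02 [554.3875 -75.7477  76.    ] yaw 0.296 slide [0.0037 0.0014 0.0007] roll -0.084
0 [555.3511 -75.8103  76.    ] yaw 0.316 slide [0.0047 0.0017 0.0007] roll -0.104
-0.02 [556.3158 -75.8536  76.    ] yaw 0.336 slide [0.0056 0.0019 0.0007] roll -0.124
[568.0732 -70.6841  94.9188] 0.08632396447929613
```

Now slowly to the stop, watching the force.

Call:
step_arm(increments=[{"slide": [0.001,0.0005,0],"roll": -0.024},{"slide": [0.0019,0.0008,0],"roll": -0.044},{"slide": [0.0028,0.0011,0],"roll": -0.064},{"slide": [0.0034,0.0013,0],"roll": -0.076},{"slide": [0.0034,0.0013,0],"roll": -0.076}])

```text
t: 12.62
eef_pos: [553.9, -75.2, 76.6]
tcp_rot: [-3.142, -0.0, 0.289]
ft_force: [-1.1, -0.5, 0.4]
opening: 0.007
grip_force: 0.2
```

Call:
step_arm(increments=[{"slide": [0.0004,0.0001,0],"roll": 0},{"slide": [0.0008,0.0002,0],"roll": 0},{"slide": [0.0008,0.0002,0],"roll": 0}])

```text
t: 13.0
eef_pos: [554.7, -75.2, 76.6]
tcp_rot: [-3.141, -0.0, 0.289]
ft_force: [0.6, -0.3, 0.5]
opening: 0.007
grip_force: 0.2
```

Call:
step_arm(increments=[{"slide": [0.0005,0,0],"roll": 0},{"slide": [0.001,0,0],"roll": 0},{"slide": [0.001,0,0],"roll": 0}])

```text
t: 13.38
eef_pos: [555.0, -75.1, 76.6]
tcp_rot: [-3.141, 0.001, 0.289]
ft_force: [-5.7, -1.8, 1.8]
opening: 0.004
grip_force: 2.6
```

Call:
step_arm(increments=[{"slide": [0.0005,0,0],"roll": 0},{"slide": [0.0005,0,0],"roll": 0}])

```text
t: 13.62
eef_pos: [555.1, -75.0, 76.5]
tcp_rot: [-3.141, 0.002, 0.289]
ft_force: [-6.0, -4.5, 3.4]
opening: 0.002
grip_force: 3.8
```

Run:
```python
from k import *
s=state();print(s['t'],s['eef_pos'],s['ft_force'])
c=imaging.read_camera("wrist");P,u,v=cloud(c)
m=(P[:,2]>88)&(P[:,2]<100)&(np.hypot(P[:,0]-573,P[:,1]+71)<20);p=P[m].mean(0)-[*post,0];print(p+[*post,0],h0-np.arctan2(p[1],p[0]))
```

```text
13.625 [555.0931 -74.9914  76.5342] [-6.0226 -4.4716  3.3913]
[572.3274 -69.4201  94.9367] -0.014060414997407511
```

The force rise shows the stop has been reached. I'll back off, rise, and check from the earlier viewpoint.

Call:
step_arm(increments=[{"slide": [-0.01,0,0],"roll": 0},{"slide": [-0.03,0,0],"roll": 0},{"slide": [-0.05,0,-0.03],"roll": 0},{"slide": [-0.07,0,-0.08],"roll": 0},{"slide": [-0.08,-0.03,-0.12],"roll": 0}])

```text
t: 14.3
eef_pos: [470.4, -69.7, 198.2]
tcp_rot: [3.141, -0.001, 0.286]
ft_force: [0.5, 1.4, -0.0]
opening: 0.007
grip_force: 0.0
```

Call:
step_arm(increments=[{"slide": [0,-0.05,0],"roll": 0.1},{"slide": [0,-0.09,0],"roll": 0.2},{"slide": [0,-0.1,0],"roll": 0.29},{"slide": [0,-0.1,0],"roll": 0.29}])

```text
t: 14.8
eef_pos: [442.2, 27.6, 196.8]
tcp_rot: [-3.141, -0.001, 0.001]
ft_force: [1.1, -0.4, 1.0]
opening: 0.004
grip_force: 0.0
```

```bash
sed -i 's/(529,49)/(532,53.5)/' m.py; python3 m.py
python3 - <<'E'
from k import *
c=dict(np.load("wl.npz"));P,u,v=cloud(c)
m=(P[:,2]>88)&(P[:,2]<100)&(np.hypot(P[:,0]-573,P[:,1]+71)<20);p=P[m].mean(0)-[*post,0];print(p+[*post,0],h0-np.arctan2(p[1],p[0]))
e=P[(np.hypot(P[:,0]-532,P[:,1]-53)<9)&(P[:,2]>76)];print(e.mean(0),len(e))
i=cv2.imread("pics/wl.png")[:230,180:520];cv2.imwrite("pics/c7.png",cv2.resize(i,None,fx=2.3,fy=2.3))
E
```

```text
14.8 [442.17  27.56 196.79] [-3.14 -0.    0.  ] [ 1.05 -0.44  0.97]
house (array([531.43,  52.97]), np.float64(0.77956691363039), 58) 3676 meanz 24.176730136034525
disc (array([532.36,  54.02]), np.float64(0.402518994232981), 60) 1795
stem [532.2   53.37  85.12] 150 knob [466.17 -31.1  304.7 ] 22684
house sector (array([531.48,  53.42]), np.float64(0.3666730282353754), 39)
[571.1637 -67.9048  94.8658] 0.0003214129933228893
[532.0874  53.3227  84.2248] 174
```

View pics/c7.png

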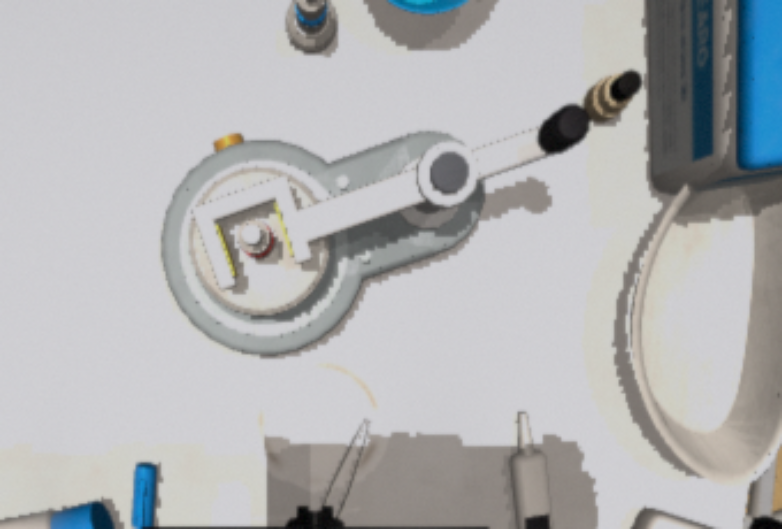

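The arm is home, and the fork stands round the stem at crop (255,237) without touching it. The electrode is about 1 mm off centre and level, the neighbours have not moved, and the gripper is clear. Handing in.

```bash
python3 -c "
from cell import env
print(env.job_done())"
```

```text
the job is handed in; nothing more can be done
None
```

The job is handed in (no verdict was returned): my last measurements put the electrode level about 1 mm from the pad's centre, with the contact arm home at its stop, the fork clear round the stem and the gripper well away.

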